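# Start the goldsmith's rolling mill with its key switch

## Task

Start the rolling mill at its key switch: turn the key clockwise from off, past run, all the way to start and keep it there for a moment, then let it spring back to run and let go, leaving the key at run. Leave the round speed dial as it is set.

Things in the scene. Friction and masses are not known exactly. Their poses are not given: they have to be found in the camera images.
- key_grip (a point): Centre of the key's black head, on its turning axis, 91 mm above the bench. The head is an upright flat tab 30 mm wide (x, white mark at +x), 10 mm thick (y), z up, from 76 to 106 mm above the bench. It stands in a lock (38 mm across, up to 68 mm) amid a fixed grey box, 120 mm square, top at 60 mm, left or right on the bench. Three ticks, ever longer: off, run, start.
- key (a joint): Turn of the key in the lock's brass core, rad, growing clockwise seen from above: 0 = off, 0.65 = run (a firm stop in the core). Light friction (0.02 N m); it stays where it is left. Starts at off or up to 0.08 past it.
- barrel (a joint): Further clockwise turn of the brass core with the key, rad: 0 = rest, 0.65 = start (firm stop). Sprung: 0.06 N m to leave rest, 0.12 N m at start; springs back to 0 when the key is let go. It moves only once the key has reached run, so from off the head turns 0.65 rad clockwise to run and 1.3 rad (75 degrees) to start.
- dial_mark (a point): White pointer mark on top of the speed dial, 17 mm off its axis: a round black knob, 48 mm across at its foot, 26 mm tall, top 86 mm above the bench, on a second grey box like the key's, at least 200 mm from it centre to centre. Not to be turned.
Not all that is in view belongs to the job. What is shaped like the part that bears key_grip but green or orange is not meant.

How it is judged:
By the outcome, as a careful person would: the job done as asked, in the order asked, and still so for the second after the job is handed in, with the robot touching nothing.
It also fails if it takes over 35 s, if anything falls off the work surface, if the arm or the gripper's body presses on something with over 40 N, if the wrist force passes 120 N, or if a joint passes its speed limit or range.

## Robot

A 7-joint arm with a two-finger parallel gripper is mounted at the origin on the work surface. World frame = base frame: x ahead of the robot, y to its left, z up, the work surface at z = 0. Lengths are in mm, angles in degrees, forces in N, time in s.
With the tool pointing down it reaches from about 400 to 850 mm from the base axis. Payload 6.9 kg.
Tool frame: the origin (TCP) lies midway between the tips of the shut fingers; the grasp point (between the pads) lies 19 mm behind it; z points along the fingers, y is the line along which they close (so a half turn about z gives the same grasp; the last joint's range is limited). The gripper opens to 85 mm and grips with 20 to 120 N. Pads are 22 mm wide; open, the fingers measure 114 mm over their backs; the gripper's body (76 mm by 85 mm) begins 54 mm behind the grasp point. The pads swing forward as they close: fully open they stand 13 mm farther back than shut.
Start: joints at [-66.721, 29.078, -13.613, 85.955, 7.202, 65.827, -8.869], TCP at [185.196, 596.919, 196.775] pointing down, gripper open.
Joint ranges: [-176.47, 176.47], [-13.61, 117.27], [-81.72, 77.17], [0.22, 143.17], [-87.28, 267.28], [10, 112.55], [-165.47, 165.47]. Speed limits (degrees/s): [136.94, 136.94, 180, 180, 180, 180, 180].

## Interface

Orientations are given as [roll, pitch, yaw] about the fixed x, y, z axes, in that order (R = Rz(yaw) Ry(pitch) Rx(roll)).
In Python, from bench import robot, camera, calibration gives the robot as it stands.
- The arm moves only by the tool move_arm, never from a script. Its argument "steps" is a list of rows, each a list of 3 entries, a list of its own where there are three numbers: the shift along the world's x, y, z in m, then the turn about the world's z in rad, then the opening, from -1 (shut) to 1 (fully open), so that 0 is half open. A call has exactly 5 rows; each row shifts and turns the commanded pose from where the row before left it; what a row does not reach is not made up. A row lasts 1/8 s, in which the tool goes at most 62.5 mm and 10.7 degrees, less where a joint would pass 70% of its speed; a pose out of reach is approached as far as the arm can. A call is refused whole if a number of a shift passes 0.0625 or a number of a turn 0.188, either way. A call with a gripper value outside its range is refused whole. The fingers move at their own pace and stop on an object; "newtons" is the grip in N (left out, the last holds). Time passes only in rows, so rows that do not move let the fingers close, or fill a call up. It gives the time, the measured TCP pose, the force, the opening and the grip force at its end, in the units of the state.
- robot.state(): the state, without advancing time (a new reading comes with each control period).
- camera(name): name is "scene" or "top" or "wrist"; returns (picture, depth): 420x560x3 uint8, blue, green, red; 420x560 float32, mm along the optical axis (not along the pixel's ray), 0 where there is no reading.
- calibration(name): a dict with "vfov" (degrees; the focal length in pixels is half the picture's height over the tangent of half this angle, whatever the lens; pixels are square), "cx", "cy" (the principal point, pixels), "rvec" (rotation vector, rad) and "tvec" (3), from world to camera coordinates, as OpenCV has them. Camera axes: x right, y down, z forward; pixel columns grow to the right and rows downward; lengths in mm; the calibration is good to about 2 mm. A picture is of the moment at which its call begins: read the wrist's pose just before it. calibration takes no time and is no camera call; for the wrist camera it gives the pose at the moment of the call.
- robot.job_done(): hands the job in; it is judged then, once.
The state is a dict: "t": time; "joints": joint angles; "joint_velocities": joint speeds; "tau": joint torques, N m; "eef_pos": TCP position; "eef_rot": TCP orientation; "contact_force": force on the tool from outside, world axes, zero at the start; "ft_torque": the same for the moment, N m; "finger_gap": opening from 0.0 (shut) to 1.0 (fully open); "grip_force": force on a finger pad.
Only numpy, scipy, OpenCV 4.12 (cv2) and the standard library are available. Lean on these libraries where they do the work, as an engineer would, in place of code of your own. Each camera call takes 0.05 s, during which the arm holds its last target. There are 200 camera calls.

## Working session

There is one attempt and no reset: what is moved stays moved. The work goes in short steps, Python scripts to look and compute and a tool call to move; the robot and the scene stay as the last step left them, time stands still between calls to the robot, and variables do not carry over. Pictures are saved under pics/ and viewed, at most 10 in all, crops included, and the job is handed in when it is done.

Besides the shell and the picture viewer there is one more tool, called as name([rows], argument=value, ...), one row to a line, values as JSON. move_arm: Moves the arm, as the interface text tells. Its arguments: {"type":"object","properties":{"steps":{"type":"array","items":{"type":"array"}},"newtons":{"type":"number"}},"required":["steps"]}

```bash
mkdir -p pics
cat > h.py <<'E'
import numpy as np, cv2
from bench import robot, camera, calibration
def cal(n):
    c=calibration(n); f=210/np.tan(np.radians(c["vfov"])/2)
    return f,c["cx"],c["cy"],cv2.Rodrigues(np.array(c["rvec"],float))[0],np.array(c["tvec"],float).ravel()
def ray(C,u,v,z):
    f,cx,cy,R,t=C; o=-R.T@t; d=R.T@np.array([(u-cx)/f,(v-cy)/f,1]); return o+d*(z-o[2])/d[2]
E
python3 - <<'E'
from h import *
s=robot.state(); print(s)
for n in("scene","top"):
    C=cal(n); p,d=camera(n); cv2.imwrite(f"pics/{n}0.png",p); np.save(n+"d.npy",d); print(n,calibration(n))
E
```

```text
{'t': 0.0, 'joints': array([-66.72015623,  29.12652069, -13.60972313,  86.00910059,
         7.20207221,  65.82599543,  -8.86784839]), 'joint_velocities': array([-0.03581446, -0.02366579,  0.03955272,  0.06360406, -0.09741457,
        0.0659966 ,  0.02317214]), 'tau': array([ 8.25671596e-04, -6.20601940e+01, -2.18662754e+00, -2.49670476e+01,
        1.27064457e-02,  1.14497365e-02, -8.32294660e-06]), 'eef_pos': array([185.08619348, 596.37612496, 195.91705061]), 'eef_rot': array([-1.79897261e+02,  1.43759285e-03,  1.62767934e+02]), 'contact_force': array([ 0.18062049,  0.91994043, -0.00788871]), 'ft_torque': array([ 0.00251412, -0.02923847,  0.03339628]), 'grip_force': 0.0, 'finger_gap': 0.9933338459713522}
scene {'vfov': 45.313155075474306, 'cx': 284.9948540794004, 'cy': 200.23829165389367, 'rvec': array([ 2.1446489 ,  1.40857672, -0.4430109 ]), 'tvec': array([ -21.04248332, -315.68781193, 1898.03104457])}
top {'vfov': 57.252746567695695, 'cx': 276.7308058830174, 'cy': 210.88987062765, 'rvec': array([ 2.11870839, -2.15777902,  0.23179394]), 'tvec': array([-179.40350259,  443.02483699, 1025.97448405])}
```

View pics/top0.png

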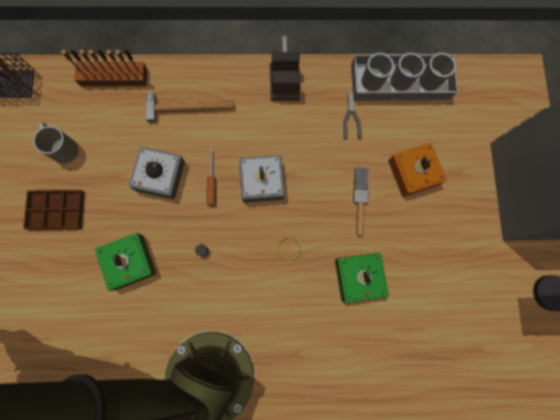

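View pics/scene0.png

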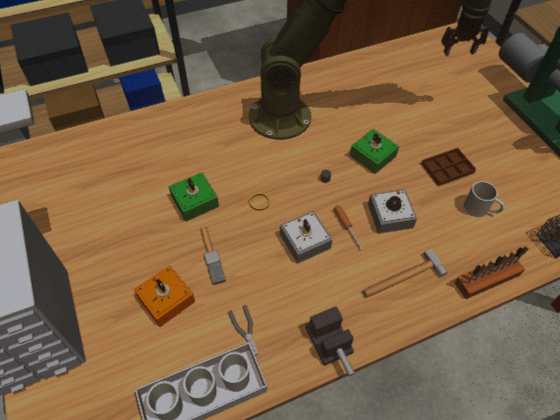

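In the top view, the candidates are a grey box with a key tab at (262,177), a grey box with the round dial at (155,171), and lookalikes: orange (420,168), green (122,260) and green (364,277). I choose (262,177), because it is grey with a flat tab. I'll check it in a close crop and measure it.

Run:
```python
from h import *
C=cal("top"); p=cv2.imread("pics/top0.png")
S=cal("scene"); q=cv2.imread("pics/scene0.png")
a=cv2.resize(p[147:207,232:292],None,fx=6.6,fy=6.6,interpolation=cv2.INTER_CUBIC)
b=cv2.resize(q[205:265,275:335],None,fx=6.6,fy=6.6,interpolation=cv2.INTER_CUBIC)
cv2.imwrite("pics/crop1.png",np.hstack([a,b]))
print(ray(C,262,177,91),ray(C,155,171,86))
hsv=cv2.cvtColor(p,cv2.COLOR_BGR2HSV)
m=((hsv[...,1]<50)&(hsv[...,2]>110)).astype(np.uint8)
m=cv2.morphologyEx(m,cv2.MORPH_CLOSE,np.ones((9,9)))
for c in cv2.findContours(m,0,2)[0]:
    r=cv2.minAreaRect(c)
    if 800<cv2.contourArea(c)<3000: print(r, ray(C,*r[0],60))
```

```text
[ 524.44706028 -148.10766588   91.        ] [546.26393929 139.91235895  86.        ]
((260.9676818847656, 175.5793914794922), (37.96476745605469, 39.26860809326172), 85.60128784179688) [ 537.25608289 -145.15854387   60.        ]
((153.76470947265625, 169.44117736816406), (39.53330612182617, 39.290767669677734), 14.03624439239502) [558.5931212  151.00069915  60.        ]
((405.9046325683594, 72.08547973632812), (38.840553283691406, 101.77574920654297), 89.30972290039062) [ 849.77977808 -579.26220252   60.        ]
```

View pics/crop1.png

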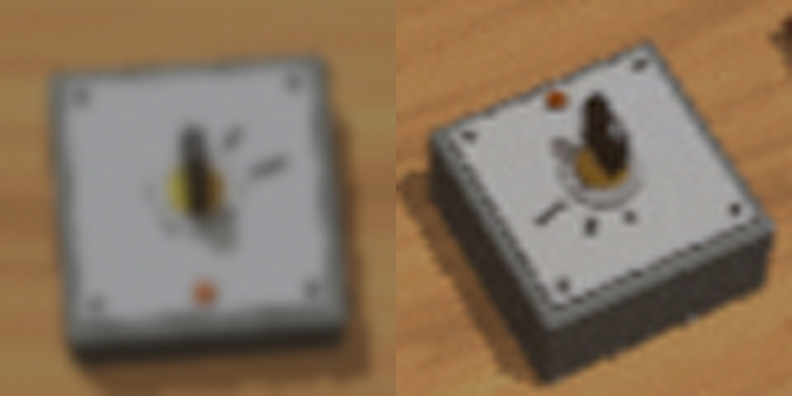

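The crop confirms a black tab in a brass core on the grey box, at about (537,-147). It points at the off tick, with run and start clockwise of it. Approaching.

move_arm([
  [[0.035,-0.045,0.005],0.02,1],
  [[0.035,-0.045,0.005],0.02,1],
  [[0.035,-0.045,0.005],0.02,1],
  [[0.035,-0.045,0.005],0.02,1],
  [[0.035,-0.045,0.005],0.02,1],
])

```text
t: 0.72
eef_pos: [361.1, 370.1, 221.7]
eef_rot: [-180.0, -0.0, 168.5]
contact_force: [0.3, -0.0, 0.4]
finger_gap: 1.0
grip_force: 0.0
```

move_arm([
  [[0.025,-0.05,0],0.02,1],
  [[0.025,-0.05,0],0.02,1],
  [[0.025,-0.05,0],0.02,1],
  [[0.025,-0.05,0],0.02,1],
  [[0.025,-0.05,0],0.02,1],
])

```text
t: 1.35
eef_pos: [485.6, 120.2, 221.6]
eef_rot: [-180.0, -0.0, 174.3]
contact_force: [1.2, 0.2, 0.4]
finger_gap: 0.998
grip_force: 0.0
```

move_arm([
  [[0.01,-0.053,0],0.02,1],
  [[0.01,-0.053,0],0.02,1],
  [[0.01,-0.053,0],0.02,1],
  [[0.01,-0.053,0],0.02,1],
  [[0,-0.04,0],0.02,1],
])

```text
t: 1.98
eef_pos: [525.1, -132.7, 221.3]
eef_rot: [-180.0, -0.0, 179.9]
contact_force: [-0.4, 0.5, 0.5]
finger_gap: 1.002
grip_force: 0.0
```

Run:
```python
from h import *
C=cal("wrist"); p,d=camera("wrist"); cv2.imwrite("pics/w1.png",p); np.save("w1.npy",d)
import pickle; pickle.dump(C,open("w1.pkl","wb")); f,cx,cy,R,t=C; print(f,cx,cy,-R.T@t,R[2])
X=R@np.array([537,-147,91])+t; print(f*X[0]/X[2]+cx,f*X[1]/X[2]+cy, robot.state()["joints"])
```

```text
359.73036728536493 279.2385291403453 209.84565899703946 [ 460.56440709 -132.54184759  398.76530954] [ 2.61395807e-01 -8.03369002e-04 -9.65231364e-01]
263.1030993626737 202.32063887192822 [ 13.70012879  20.27352261  -2.29983469  96.31977072   1.17634747
  63.44759401 100.61814413]
```

View pics/w1.png

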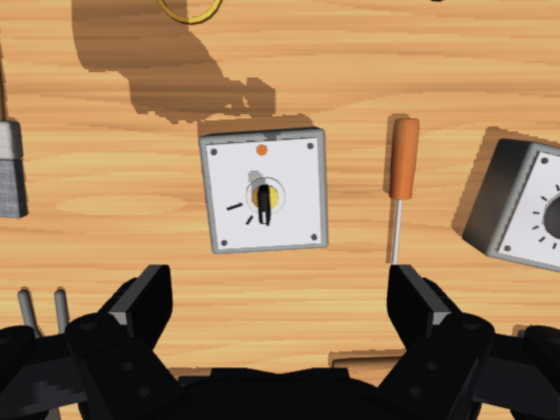

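The wrist view shows the grey box with the lock ring at about (265,197) and the black tab from (263,185) to (264,224). The run tick is at (250,220) and the start tick at (233,206). The fingers clear it. Measuring by masks.

Run:
```python
from h import *
import pickle; C=pickle.load(open("w1.pkl","rb")); p=cv2.imread("pics/w1.png"); d=np.load("w1.npy")
f,cx,cy,R,t=C
hsv=cv2.cvtColor(p,cv2.COLOR_BGR2HSV)
m=((hsv[...,1]<40)&(hsv[...,2]>140)).astype(np.uint8); m[:120]=0;m[260:]=0;m[:,:195]=0;m[:,335:]=0
c=max(cv2.findContours(m,0,2)[0],key=cv2.contourArea); r=cv2.minAreaRect(c)
B=np.array([ray(C,*q,60) for q in cv2.boxPoints(r)]); print("box",B.mean(0),B[:,:2])
v,u=np.mgrid[0:420,0:560]; 
P=np.stack([(u-cx)/f*d,(v-cy)/f*d,d],-1)-t; W=P@R
k=(W[...,2]>74)&(W[...,2]<115)&(abs(W[...,0]-537)<40)&(abs(W[...,1]+147)<40)&(d>0)
Q=W[k]; print(k.sum(),Q.mean(0),Q.min(0),Q.max(0))
top=Q[Q[:,2]>Q[:,2].max()-5]; print(len(top),top.mean(0),cv2.fitLine(top[:,:2].astype(np.float32),2,0,.01,.01).ravel(),cv2.minAreaRect(top[:,:2].astype(np.float32)))
y=((hsv[...,0]>18)&(hsv[...,0]<35)&(hsv[...,1]>150)).astype(np.uint8); 
cv2.imwrite("pics/w1c.png",cv2.resize(p[170:240,220:310],None,fx=8,fy=8,interpolation=cv2.INTER_CUBIC))
```

```text
box [ 537.52867199 -146.65200333   60.        ] [[ 484.02300526 -205.39165281]
 [ 477.47312534  -93.31975736]
 [ 590.40634978  -82.92308506]
 [ 598.21220757 -204.9735181 ]]
479 [ 535.16841033 -145.06118582  102.92081458] [ 522.48138291 -150.70537117   77.95632554] [ 551.98960973 -139.93425058  108.32003705]
375 [ 536.9151612  -145.39831849  105.69110349] [ 9.9897820e-01  4.5194287e-02  5.3691516e+02 -1.4539832e+02] ((537.4800415039062, -145.44920349121094), (29.02744483947754, 9.792155265808105), 2.688387393951416)
```

View pics/w1c.png

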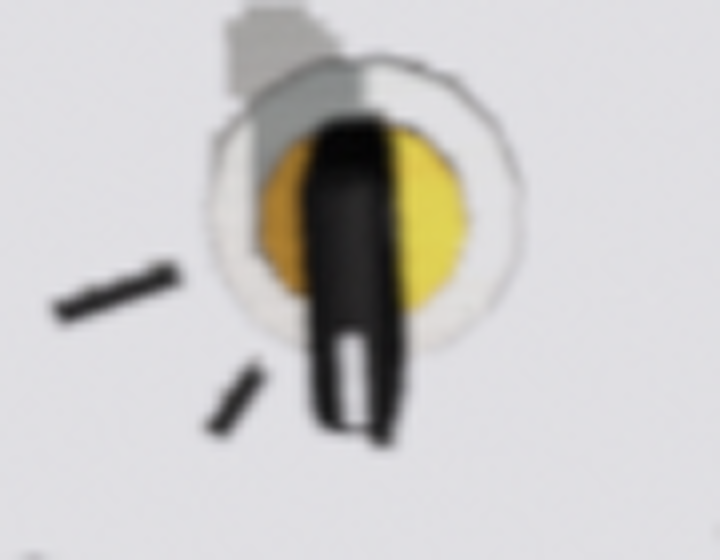

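move_arm([
  [[0.012,-0.013,-0.02],0.047,1],
  [[0,0,-0.035],0,1],
  [[0,0,-0.035],0,1],
  [[0,0,-0.033],0,0.6],
  [[0,0,-0.02],0,0.2],
], newtons=60)

```text
t: 2.65
eef_pos: [536.1, -142.5, 76.8]
eef_rot: [180.0, -0.1, -177.3]
contact_force: [-0.8, 0.4, 0.2]
finger_gap: 0.612
grip_force: 0.0
```

Run:
```python
from h import *
s=robot.state(); print(s["eef_pos"],s["eef_rot"],s["finger_gap"])
p,d=camera("wrist"); cv2.imwrite("pics/w2.png",p)
```

```text
[ 536.10125254 -142.52868876   76.82698642] [ 1.79953520e+02 -1.46514269e-01 -1.77344600e+02] 0.6120200190950842
```

View pics/w2.png

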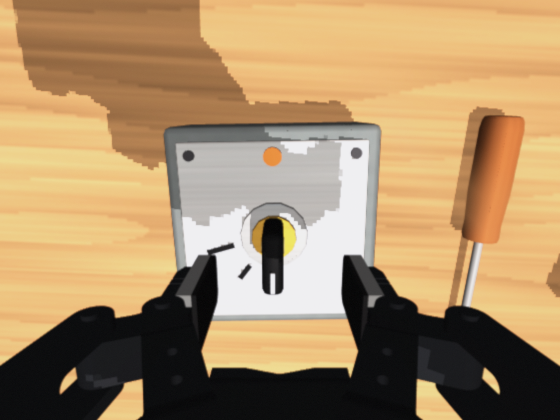

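The tab is centred at (272,255) between the fingers, with inner faces at about (216,290) and (343,290), so it sits about 3 mm to the -y side. I'll shift and close.

move_arm([
  [[0.001,-0.003,0.001],0,0.0],
  [[0,0,0],0,-0.5],
  [[0,0,0],0,-1],
  [[0,0,0],0,-1],
  [[0,0,0],0,-1],
], newtons=60)

```text
t: 3.32
eef_pos: [538.3, -146.1, 80.1]
eef_rot: [-180.0, 0.0, -177.4]
contact_force: [1.0, 0.9, -0.2]
finger_gap: 0.002
grip_force: 0.0
```

```bash
cat > st.py <<'E'
from h import *
s=robot.state()
for k in("t","eef_pos","eef_rot","contact_force","ft_torque","finger_gap","grip_force"): print(k,np.round(s[k],3))
E
python3 st.py
```

```text
t 3.325
eef_pos [ 538.276 -146.065   80.066]
eef_rot [-1.79994e+02  2.30000e-02 -1.77354e+02]
contact_force [ 0.978  0.947 -0.187]
ft_torque [-0.035 -0.058  0.001]
finger_gap 0.002
grip_force 0.0
```

```bash
python3 - <<'E'
from h import *
p,d=camera("wrist"); q,_=camera("scene")
cv2.imwrite("pics/w3.png",np.hstack([cv2.resize(p[180:420,120:440],(480,360)),cv2.resize(q[190:280,260:350],(320,360),interpolation=2)[:,:320]]))
E
python3 st.py
```

```text
t 3.425
eef_pos [ 538.239 -146.085   79.903]
eef_rot [-1.79993e+02  1.00000e-02 -1.77349e+02]
contact_force [ 0.016  0.118 -0.184]
ft_torque [ 0.009 -0.024 -0.019]
finger_gap 0.002
grip_force 0.0
```

View pics/w3.png

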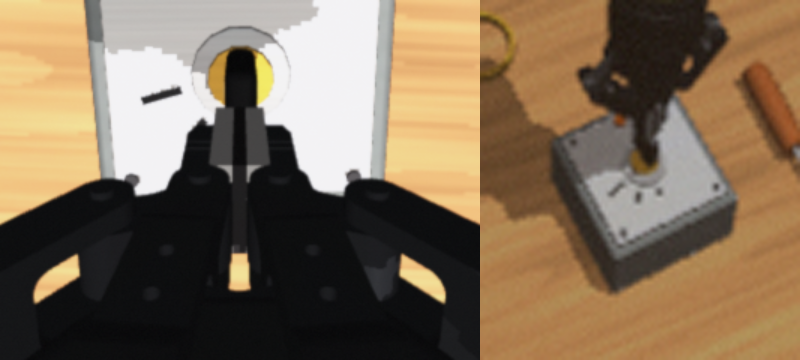

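The fingers seem to straddle the tab, but the gauge reads shut with no grip. I'll check with depth, without another picture.

```bash
python3 - <<'E'
from h import *
C=cal("wrist"); p,d=camera("wrist"); f,cx,cy,R,t=C
v,u=np.mgrid[0:420,0:560]
W=(np.stack([(u-cx)/f*d,(v-cy)/f*d,d],-1)-t)@R
for vv in (215,225,235,245,255,265,275,285,300,320,340):
    print(vv,[(uu,*np.round(W[vv,uu]).astype(int),int(p[vv,uu].mean())) for uu in range(264,306,5)])
for X in ([538,-146,99],[538,-141,99],[538,-151,99],[522,-146,106],[552,-146,106]):
    x=R@np.array(X,float)+t; print(X,f*x[0]/x[2]+cx,f*x[1]/x[2]+cy)
E
python3 st.py
```

```text
215 [(264, np.int64(529), np.int64(-155), np.int64(64), 152), (269, np.int64(528), np.int64(-152), np.int64(68), 103), (274, np.int64(524), np.int64(-149), np.int64(83), 12), (279, np.int64(523), np.int64(-147), np.int64(84), 6), (284, np.int64(523), np.int64(-144), np.int64(83), 6), (289, np.int64(528), np.int64(-141), np.int64(68), 96), (294, np.int64(527), np.int64(-139), np.int64(69), 173), (299, np.int64(528), np.int64(-136), np.int64(65), 243), (304, np.int64(528), np.int64(-133), np.int64(65), 243)]
225 [(264, np.int64(534), np.int64(-155), np.int64(68), 133), (269, np.int64(534), np.int64(-152), np.int64(69), 116), (274, np.int64(524), np.int64(-149), np.int64(100), 5), (279, np.int64(523), np.int64(-147), np.int64(101), 8), (284, np.int64(523), np.int64(-145), np.int64(101), 9), (289, np.int64(524), np.int64(-142), np.int64(99), 24), (294, np.int64(533), np.int64(-138), np.int64(68), 192), (299, np.int64(533), np.int64(-136), np.int64(69), 190), (304, np.int64(534), np.int64(-132), np.int64(64), 242)]
235 [(264, np.int64(540), np.int64(-155), np.int64(68), 134), (269, np.int
[... 4351 characters left out ...]
2), 23), (289, np.int64(539), np.int64(-143), np.int64(164), 24), (294, np.int64(529), np.int64(-143), np.int64(178), 12), (299, np.int64(523), np.int64(-142), np.int64(186), 14), (304, np.int64(523), np.int64(-141), np.int64(187), 13)]
[538, -146, 99] 279.61906543432997 253.83899037695076
[538, -141, 99] 290.20380783556374 254.2850801303888
[538, -151, 99] 269.02674332645904 253.39258117979517
[522, -146, 106] 281.29050232974237 226.07760038426113
[552, -146, 106] 278.2628399879424 287.75891702087984
t 3.475
eef_pos [ 538.229 -146.066   79.858]
eef_rot [-1.79997e+02  6.00000e-03 -1.77353e+02]
contact_force [ 0.796 -0.178 -0.205]
ft_torque [0.017 0.034 0.051]
finger_gap -0.001
grip_force 0.0
```

The depth shows the shut fingertips at z≈117 while the reported TCP z is 80. They closed above the tab, whose top is at 106, so the true tips sit about 37 mm higher than reported. I'll reopen, go 38 mm lower and close again.

move_arm([
  [[0,0,0],0,0.2],
  [[0,0,0],0,0.2],
  [[0,0,0],0,0.2],
  [[-0.001,0,-0.019],0,0.2],
  [[0,0,-0.019],0,0.2],
])

```text
t: 4.1
eef_pos: [537.4, -146.2, 41.6]
eef_rot: [-180.0, 0.0, -177.4]
contact_force: [0.3, 0.5, 0.2]
finger_gap: 0.602
grip_force: 0.0
```

move_arm([
  [[0,0,0],0,-0.3],
  [[0,0,0],0,-1],
  [[0,0,0],0,-1],
  [[0,0,0],0,-1],
  [[0,0,0],0,-1],
], newtons=60)

```text
t: 4.72
eef_pos: [537.7, -145.8, 42.6]
eef_rot: [-180.0, 0.1, -177.3]
contact_force: [0.2, 2.4, 6.7]
finger_gap: 0.105
grip_force: 61.0
```

```bash
python3 st.py
```

```text
t 4.725
eef_pos [ 537.702 -145.823   42.57 ]
eef_rot [-1.79997e+02  7.20000e-02 -1.77337e+02]
contact_force [0.242 2.354 6.67 ]
ft_torque [ 0.459  0.228 -0.025]
finger_gap 0.105
grip_force 60.957
```

Gripped, with a gap of about 9 mm and 61 N. Turning clockwise to run.

move_arm([
  [[0,0,0],-0.13,-1],
  [[0,0,0],-0.13,-1],
  [[0,0,0],-0.13,-1],
  [[0,0,0],-0.13,-1],
  [[0,0,0],-0.1,-1],
])

```text
t: 5.35
eef_pos: [537.5, -146.3, 42.6]
eef_rot: [180.0, 0.1, 146.9]
contact_force: [-1.4, 0.4, 6.0]
finger_gap: 0.104
grip_force: 61.0
```

```bash
python3 st.py
```

```text
t 5.35
eef_pos [ 537.51  -146.349   42.562]
eef_rot [1.79992e+02 6.30000e-02 1.46913e+02]
contact_force [-1.397  0.392  6.02 ]
ft_torque [ 0.174  0.377 -0.019]
finger_gap 0.104
grip_force 60.991
```

move_arm([
  [[0,0,0],-0.13,-1],
  [[0,0,0],-0.13,-1],
  [[0,0,0],-0.13,-1],
  [[0,0,0],-0.13,-1],
  [[0,0,0],-0.08,-1],
])

```text
t: 5.98
eef_pos: [537.0, -146.7, 42.6]
eef_rot: [-180.0, 0.0, 112.6]
contact_force: [-2.7, -0.5, 6.5]
finger_gap: 0.111
grip_force: 61.2
```

```bash
python3 st.py
```

```text
t 5.975
eef_pos [ 537.014 -146.702   42.559]
eef_rot [-1.79998e+02  4.10000e-02  1.12554e+02]
contact_force [-2.719 -0.532  6.544]
ft_torque [-0.018  0.614  0.15 ]
finger_gap 0.111
grip_force 61.182
```

move_arm([
  [[0,0,0],-0.02,-1],
  [[0,0,0],-0.02,-1],
  [[0,0,0],-0.02,-1],
  [[0,0,0],-0.02,-1],
  [[0,0,0],0,-1],
])

```text
t: 6.6
eef_pos: [537.0, -146.7, 42.6]
eef_rot: [-180.0, 0.0, 108.2]
contact_force: [-2.1, -0.9, 7.1]
finger_gap: 0.103
grip_force: 61.3
```

```bash
python3 st.py
python3 - <<'E'
from h import *
p,d=camera("wrist"); q,_=camera("scene")
cv2.imwrite("pics/w4.png",np.hstack([cv2.resize(p[180:420,120:440],(480,360)),cv2.resize(q[190:280,260:350],(320,360),interpolation=2)]))
E
```

```text
t 6.6
eef_pos [ 536.987 -146.69    42.575]
eef_rot [-1.79997e+02  4.00000e-02  1.08180e+02]
contact_force [-2.093 -0.942  7.105]
ft_torque [-0.076  0.697  0.379]
finger_gap 0.103
grip_force 61.302
```

View pics/w4.png

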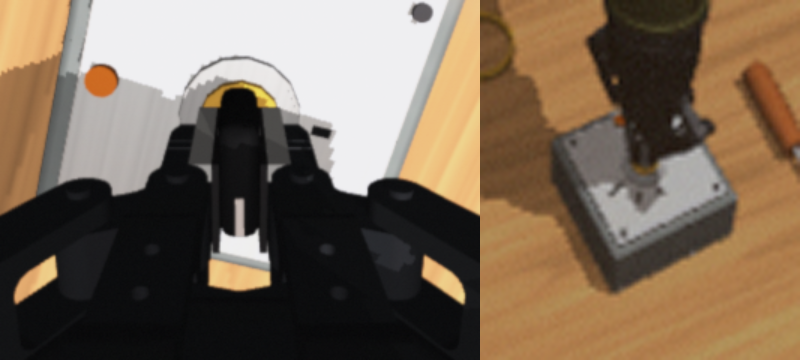

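Torque jumped from 0.15 to 0.38 N m, so the key is on the start stop, and the picture shows the tab in line between the pads (white mark at (239,215) in the crop). I'll hold here, then bring it back to just short of run and let the spring finish.

move_arm([
  [[0,0,0],-0.02,-1],
  [[0,0,0],0,-1],
  [[0,0,0],0,-1],
  [[0,0,0],0,-1],
  [[0,0,0],0,-1],
])

```text
t: 7.32
eef_pos: [537.0, -146.7, 42.6]
eef_rot: [-180.0, 0.0, 107.1]
contact_force: [-3.3, -0.6, 8.0]
finger_gap: 0.108
grip_force: 62.4
```

move_arm([
  [[0,0,0],0,-1],
  [[0,0,0],0,-1],
  [[0,0,0],0,-1],
  [[0,0,0],0,-1],
  [[0,0,0],0,-1],
])

```text
t: 7.95
eef_pos: [537.0, -146.7, 42.6]
eef_rot: [-180.0, 0.0, 107.1]
contact_force: [-2.7, -0.8, 7.6]
finger_gap: 0.109
grip_force: 62.4
```

```bash
python3 st.py
```

```text
t 7.95
eef_pos [ 536.951 -146.656   42.575]
eef_rot [-1.79987e+02  4.40000e-02  1.07115e+02]
contact_force [-2.716 -0.818  7.559]
ft_torque [-0.114  0.725  0.803]
finger_gap 0.109
grip_force 62.368
```

move_arm([
  [[0,0,0],0.12,-1],
  [[0,0,0],0.12,-1],
  [[0,0,0],0.12,-1],
  [[0,0,0],0.12,-1],
  [[0,0,0],0.11,-1],
])

```text
t: 8.57
eef_pos: [537.5, -146.4, 42.6]
eef_rot: [180.0, 0.1, 141.0]
contact_force: [-1.7, 0.1, 6.9]
finger_gap: 0.107
grip_force: 61.0
```

```bash
python3 st.py
```

```text
t 8.575
eef_pos [ 537.452 -146.423   42.584]
eef_rot [1.79984e+02 5.80000e-02 1.41034e+02]
contact_force [-1.669  0.116  6.879]
ft_torque [0.147 0.397 0.066]
finger_gap 0.107
grip_force 60.985
```

The torque is 0.066 N m, so the spring is still just loaded, slightly past run. Releasing.

move_arm([
  [[0,0,0],0.03,-1],
  [[0,0,0],0,-0.6],
  [[0,0,0],0,0],
  [[0,0,0],0,0.4],
  [[0,0,0],0,0.4],
])

```text
t: 9.2
eef_pos: [537.2, -146.1, 41.7]
eef_rot: [-180.0, -0.0, 142.5]
contact_force: [-0.3, -0.6, -0.2]
finger_gap: 0.702
grip_force: 0.0
```

move_arm([
  [[0,0,0.01],0,0.4],
  [[0,0,0.03],0,0.4],
  [[0,0,0.04],0,0.4],
  [[0,0,0.05],0,0.4],
  [[0,0,0.03],0,0.4],
])

```text
t: 9.82
eef_pos: [537.8, -146.4, 205.1]
eef_rot: [179.9, 0.2, 142.5]
contact_force: [0.0, 0.0, -0.1]
finger_gap: 0.704
grip_force: 0.0
```

```bash
python3 st.py
python3 - <<'E'
from h import *
C=cal("wrist"); p,d=camera("wrist"); f,cx,cy,R,t=C
v,u=np.mgrid[0:420,0:560]
W=(np.stack([(u-cx)/f*d,(v-cy)/f*d,d],-1)-t)@R
k=(W[...,2]>100)&(W[...,2]<112)&(abs(W[...,0]-537)<30)&(abs(W[...,1]+146)<30)&(d>0)
Q=W[k][:,:2].astype(np.float32); l=cv2.fitLine(Q,2,0,.01,.01).ravel(); print(len(Q),cv2.minAreaRect(Q),np.degrees(np.arctan2(l[1],l[0])))
x=R@np.array([537,-146,91.])+t; a,b=int(f*x[0]/x[2]+cx),int(f*x[1]/x[2]+cy)
cv2.imwrite("pics/w5.png",cv2.resize(p[max(b-60,0):b+60,max(a-80,0):a+80],None,fx=4.5,fy=4.5,interpolation=2))
E
```

```text
t 9.825
eef_pos [ 537.831 -146.446  205.121]
eef_rot [179.923   0.181 142.52 ]
contact_force [ 0.007  0.007 -0.116]
ft_torque [-0.012 -0.114  0.009]
finger_gap 0.704
grip_force 0.0
457 ((537.5718383789062, -145.21258544921875), (10.355515480041504, 29.43962860107422), 55.482303619384766) -33.523113
```

View pics/w5.png

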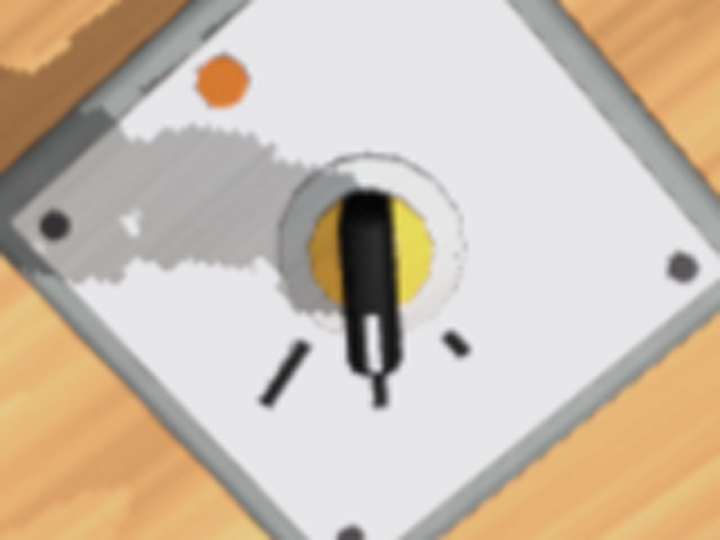

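The key's white mark at (373,345) lines up with the middle (run) tick at (380,390). The key has turned 36° from its starting position, and nothing is touching it.

```bash
python3 -c "
from bench import robot
print(robot.job_done())"
```

```text
the job is handed in; nothing more can be done
None
```

I turned the key clockwise to the start stop, held it there for over a second, and let it spring back to run; the last picture showed it on the run tick with the gripper clear. The dial was not touched, and the job was handed in at about 10 s.

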